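Count to the third gap and push the point guard home

ROBOT

A 6-joint arm with a two-finger parallel gripper is mounted at the origin on the work surface. World frame = base frame: x ahead of the robot, y to its left, z up, the work surface at z = 0. Lengths are in m, angles in rad, forces in N, time in s.
With the tool pointing down it reaches from about 0.275 to 0.725 m from the base axis. Payload 5.6 kg.
Tool frame: the origin (TCP) lies midway between the tips of the shut fingers; the grasp point (between the pads) lies 19 mm behind it; z points along the fingers, y is the line along which they close (so a half turn about z gives the same grasp; the last joint's range is limited). The gripper opens to 85 mm and grips with 20 to 120 N. Pads are 22 mm wide; open, the fingers measure 114 mm over their backs; the gripper's body (76 mm by 85 mm) begins 54 mm behind the grasp point. The pads swing forward as they close: fully open they stand 13 mm farther back than shut.
Start: joints at [1.587, 0.255, 0.108, 0, -1.424, -0.285], TCP at [0.146, 0.53, 0.231] pointing down, gripper open.
Joint ranges: [-2.95, 2.95], [-1.21, 1.97], [-1.09, 1.5], [-2.87, 1.71], [-2.94, -0.07], [-3.05, 3.05]. Speed limits (rad/s): [2.57, 2.57, 3.14, 3.14, 3.14, 3.14].

INTERFACE

Orientations are given as [roll, pitch, yaw] about the fixed x, y, z axes, in that order (R = Rz(yaw) Ry(pitch) Rx(roll)).
In Python, from workcell import sense, camera, camera_params, sign_off gives the robot as it stands. The module is installed in compiled form; this text tells all that it offers.
- The arm moves only by the shell command python3 -m crank 'ROWS'. ROWS is JSON, a list of rows, each an object of numbers: "ax", "ay", "az": the turn, a rotation vector about the tool's x, y, z normalised to -1 to 1, where 1 is 60 degrees; "tx", "ty", "tz": the shift along the tool's x, y, z normalised to -1 to 1, where 1 is 0.12 m; "fingers": the closure, from 0 (fully open) to 1 (shut). In form: [{"ax": .., "ay": .., "az": .., "tx": .., "ty": .., "tz": .., "fingers": ..}, ...]. A call has exactly 8 rows; each row is the pose to reach, as a shift and turn from the pose commanded when the call began, along the tool's axes at that moment; what a row does not reach only later rows make up. A row lasts 1/12 s, in which the tool goes at most 41.7 mm and 7.16 degrees, less where a joint would pass 70% of its speed; a pose out of reach is approached as far as the arm can. A call with a number of a shift or a turn outside -1 to 1 is refused whole. A call with a gripper value outside its range is refused whole. The fingers move at their own pace and stop on an object; the grip force is fixed at half the most. Time passes only in rows, so rows that repeat a pose let the fingers close, or fill a call up. It gives the time, the measured TCP pose, the force, the opening and the grip force at its end, in the units of the state.
- sense(): the state, without advancing time (a new reading comes with each control period).
- camera(name): name is "scene" or "side" or "wrist"; returns the picture (420x560x3 uint8, red, green, blue); there is no depth.
- camera_params(name): a dict with "camera_matrix" (3x3 intrinsics, pixels), "R" (3x3) and "t" (3): a world point X has camera coordinates R X + t; the wrist camera has in their place "T_tool_cam" (4x4, takes a point from camera to tool coordinates, whose origin is the TCP and whose axes are the flange's). Camera axes: x right, y down, z forward; pixel columns grow to the right and rows downward; lengths in m; the calibration is good to about 2 mm. A picture is of the moment at which its call begins: read the wrist's pose just before it. camera_params takes no time and is no camera call.
- sign_off(): hands the job in; it is judged then, once.
The state is a dict: "time_s": time; "joint_pos": joint angles; "qd": joint speeds; "joint_torque": joint torques, N m; "tcp_pos": TCP position; "orientation": TCP orientation; "ft_force": force on the tool from outside, world axes, zero at the start; "torque": the same for the moment, N m; "grip_width": finger opening in m; "grasp_force": force on a finger pad.
Only numpy, scipy, OpenCV 4.12 (cv2) and the standard library are available. Lean on these libraries where they do the work, as an engineer would, in place of code of your own. Each camera call takes 0.05 s, during which the arm holds its last target. There are 200 camera calls.

TASK

Count along the rack's brass rail with a fingertip, starting at the end where the red belay device lies: touch the rail over the first, then the second, then the third gap (empty or filled, every gap counts) and go no further along it. Then push the loose black point guard that lies in front of the rack along the bench and lengthwise into that third gap until it is fully home against the back wall. Only push it, do not pick it up, and leave the other things where they are.

Things in the scene. Friction and masses are not known exactly. Their poses are not given: they have to be found in the camera images.
- rack: Aluminium divider rack fixed to the bench, 80 (x) by 296 (y) mm; origin at its footprint's centre, z up. Seven dividers 8 mm thick, 36 mm high, with round front noses, at y = 144, 96, 48, 0, -48, -96, -144 mm, from x = -40 to +26 mm. Six gaps 40 mm wide between them, at y = 120, 72, 24, -24, -72, -120 mm, open to -x and above; their floor is the bare bench.
- rack_stop (a point): Foot of the front face of the rack's back wall, mid-length: x = 26 mm, y = 0 in the rack's frame. The gaps are 66 mm deep and end at this wall, which spans x = 26 to 40 mm, is 44 mm high and carries the rail on top.
- guard: The black plastic crampon point guard to push: a block 82 mm long (x), 28 wide (y), 30 high, flat sides, ends alike, about 80 g. Origin: centre of its underside. It lies in front of the rack (-x side), roughly parallel to the gaps, opposite any of them. Fully home against the back wall it sticks out 16 mm from the gap, its centre at x = -15 mm in the rack's frame.
- guard_center (a point): Centre of that guard, 15 mm above its underside.
- belay: Red anodised belay device, a 48 by 48 by 26 mm block with two slots and a steel wire loop to +x; origin at the centre of the block's underside. It lies loose on the bench beside one end of the rack, about 65 mm from it, and shows the end (+y or -y in the rack's frame) from which gaps are counted.
- carabiner: Carabiner, 110 by 64 by 10 mm, lying beside the other end of the rack; origin at its centre on the bench.
- stored_guard: A second, identical guard already put away in one of the two end gaps; leave it there.
- tin: Steel tin, 33 mm across, 24 mm high, standing in the other end gap; origin at the centre of its underside.
- brush: Bamboo brush, 170 by 36 by 32 mm, lying bristles down behind the rack; origin at its centre on the bench.
- bottle: Blue bottle, radius 34 mm, 190 mm high; origin at the centre of its underside.
- rail1: Brass rail segment over the gap at y = 120 mm of the rack. The rail on top of the back wall has six flat rigid segments, one per gap, 40 mm long (y), 16 wide (x), 8 thick, with 8 mm black notches between them opposite the dividers. Tops 52 mm above the bench. Origin: centre of the segment's underside, 44 mm above the bench, at x = 33 mm in the rack's frame.
- rail2: Brass rail segment over the gap at y = 72 mm of the rack. Same size and origin as rail1.
- rail3: Brass rail segment over the gap at y = 24 mm of the rack. Same size and origin as rail1.
- rail4: Brass rail segment over the gap at y = -24 mm of the rack. Same size and origin as rail1.
- rail5: Brass rail segment over the gap at y = -72 mm of the rack. Same size and origin as rail1.
- rail6: Brass rail segment over the gap at y = -120 mm of the rack. Same size and origin as rail1.
There are look-alikes about, which are no part of the job. Several things look just like the belay: the one meant starts nearest to the robot's base.

How it is judged:
By the outcome, as a careful person would: the job done as asked, in the order asked, and still so for the second after the job is handed in, with the robot touching nothing.
It also fails if it takes over 61 s, if anything falls off the work surface, if the arm or the gripper's body presses on something with over 40 N, if the wrist force passes 120 N, or if a joint passes its speed limit or range.

## Working session

There is one attempt and no reset: what is moved stays moved. The work goes in short steps, Python scripts to look and compute and a shell command to move; the robot and the scene stay as the last step left them, time stands still between calls to the robot, and variables do not carry over. Pictures are saved under pics/ and viewed, at most 10 in all, crops included, and the job is handed in when it is done.

```bash
mkdir -p pics; python3 - <<'E'
from workcell import *
import cv2
print(sense())
for n in("scene","side","wrist"):
    p=camera_params(n); print(n,{k:v.round(4).tolist() if hasattr(v,'round') else v for k,v in p.items()})
    cv2.imwrite(f"pics/{n}0.png",cv2.cvtColor(camera(n),cv2.COLOR_RGB2BGR))
E
```

```text
{'time_s': 0.0, 'joint_pos': array([ 1.58662541e+00,  2.55767048e-01,  1.06971065e-01, -4.64044262e-04,
       -1.42388820e+00, -2.84590022e-01]), 'qd': array([-0.00113514,  0.00184145,  0.0002903 ,  0.00144518,  0.00012705,
        0.00128116]), 'joint_torque': array([ 2.69228722e-04, -3.86629879e+01,  2.37941569e+01,  5.36524057e+00,
       -6.06168018e-03,  8.98520000e-06]), 'tcp_pos': array([0.14586641, 0.5297829 , 0.2303736 ]), 'orientation': array([ 3.13965187e+00, -8.95896117e-05, -2.68829211e-01]), 'ft_force': array([-0.97623786, -0.06423572, -0.21618567]), 'torque': array([0.03771515, 0.04089465, 0.01032317]), 'grasp_force': 0.0, 'grip_width': 0.08496535219550598}
scene {'camera_matrix': [[491.6489, 0.0, 272.027], [0.0, 491.6489, 210.6507], [0.0, 0.0, 1.0]], 'R': [[-0.4096, 0.912, 0.0222], [0.5858, 0.2816, -0.76], [-0.6994, -0.2983, -0.6496]], 't': [0.3974, -0.2835, 1.6745]}
side {'camera_matrix': [[398.1494, 0.0, 283.3751], [0.0, 398.1494, 203.7531], [0.0, 0.0, 1.0]], 'R': [[-0.8408, -0.5413, -0.0061], [-0.3338, 0.5273, -0.7814], [0.4262, -0.6549, -0.624]], 't': [0.4698, 0.3327, 0.5575]}
wrist {'camera_matrix': [[323.8059, 0.0, 276.6138], [0.0, 323.8059, 210.6166], [0.0, 0.0, 1.0]], 'T_tool_cam': [[-0.0003, -0.9649, -0.2627, 0.0649], [1.0, -0.0002, -0.0004, 0.0012], [0.0003, -0.2627, 0.9649, -0.1418], [0.0, 0.0, 0.0, 1.0]]}
```

View pics/scene0.png

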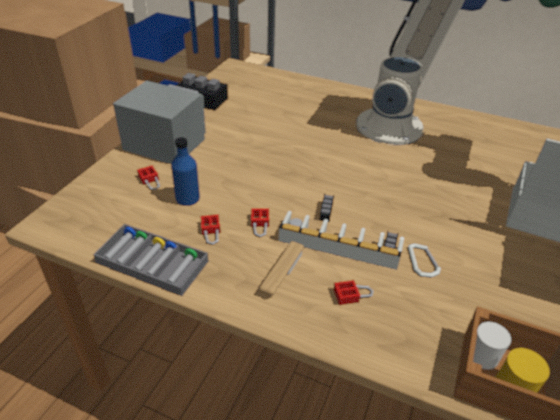

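View pics/side0.png

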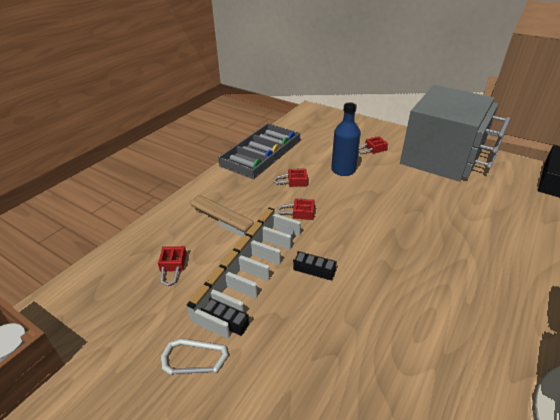

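Scene: the belay meant is at about (260,217), at the rack's left end. The carabiner is at (425,260), the loose guard at (327,207) and the rack spans (280,230)–(402,255). The side view shows the same: belay (303,208), guard (315,265), rack (270,212)–(210,325). I'll zoom in to measure.

```bash
python3 - <<'E'
import cv2
a=cv2.imread("pics/scene0.png")[185:275,270:415]; cv2.imwrite("pics/sc.png",cv2.resize(a,None,fx=5.5,fy=5.5,interpolation=cv2.INTER_CUBIC))
b=cv2.imread("pics/side0.png")[195:345,180:345]; cv2.imwrite("pics/sd.png",cv2.resize(b,None,fx=4,fy=4,interpolation=cv2.INTER_CUBIC))
E
```

```text
(no output)
```

View pics/sc.png

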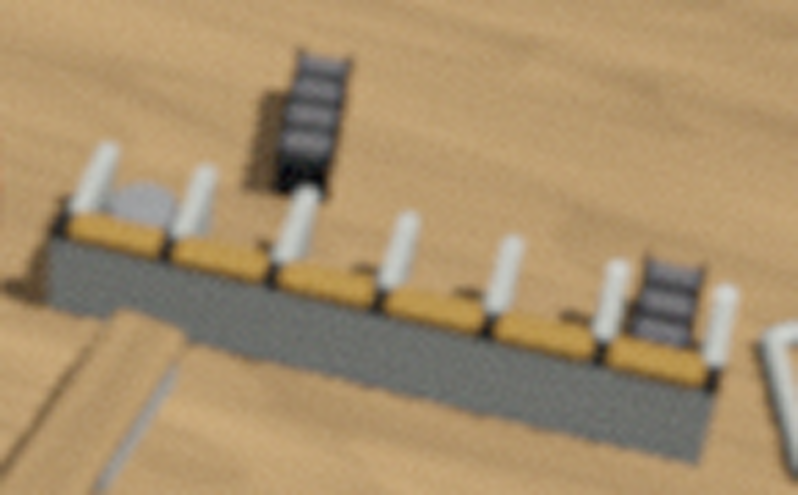

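View pics/sd.png

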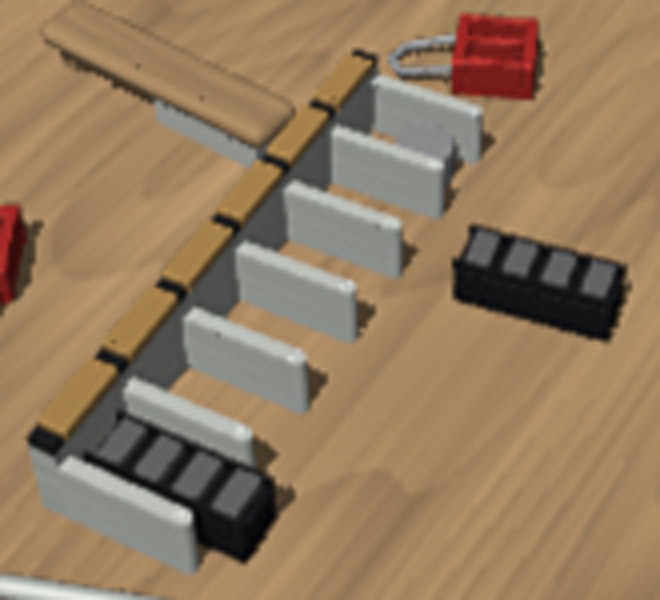

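The scene crop shows the guard near (313,120), its +x end by the third divider from the belay end. The tin is in gap 1 and the stored guard in gap 6. The side crop shows the rail notches and the guard's corners, (455–625, 228–337), clearly. I'll fit the poses.

```bash
cat >fit.py <<'E'
import numpy as np
from workcell import camera_params
from scipy.optimize import least_squares
P={n:camera_params(n) for n in("scene","side")}
def proj(n,X):
    p=P[n]; c=X@np.array(p["R"]).T+np.array(p["t"]); h=c@np.array(p["camera_matrix"]).T; return h[:,:2]/h[:,2:]
def W(q,X):
    c,s=np.cos(q[2]),np.sin(q[2]); return X@np.array([[c,s,0],[-s,c,0],[0,0,1]])+[q[0],q[1],0]
def fit(obs,q0):
    f=lambda q:np.concatenate([(proj(n,W(q,np.array(X)/1000.))-px).ravel() for n,X,px in obs])
    r=least_squares(f,q0,loss="soft_l1"); print("pose",r.x.round(4),"res"); print(f(r.x).reshape(-1,2).round(1).tolist()); return r.x
sc=lambda a:np.array(a)/5.5+[269.6,184.6]
sd=lambda a:np.array(a)/4+[179.6,194.6]
def ray(n,px,z):
    p=P[n]; R=np.array(p["R"]); o=-R.T@np.array(p["t"]); d=R.T@np.linalg.inv(np.array(p["camera_matrix"]))@[*px,1]; return o+d*(z-o[2])/d[2]
E
python3 - <<'E'
from fit import *
ys=range(-144,145,48)
q=fit([("scene",[(33,y,52) for y in list(ys)[1:6]],sc([(169,243),(274,272),(380,297),(488,322),(600,350)])),
("scene",[(-38,y,36) for y in ys],sc([(106,145),(206,170),(305,190),(408,216),(512,240),(617,264),(726,290)])),
("side",[(33,y,52) for y in ys],sd([(365,58),(322,105),(274,160),(228,222),(172,287),(111,356),(47,438)])),
("side",[(-39,y,36) for y in ys],sd([(480,108),(445,165),(402,222),(355,287),(305,354),(250,432),(196,513)]))],[.6,0,0])
g=fit([("side",[(41,-14,30),(-41,-14,30),(-41,14,30),(41,14,30),(-41,14,0),(41,14,0)],sd([(470,228),(625,262),(612,303),(456,262),(609,337),(455,298)])),
("scene",[(-41,-14,30),(-41,14,30),(41,-14,0),(41,14,0)],sc([(298,55),(350,62),(277,188),(323,192)]))],[.5,0,0])
c,s=np.cos(q[2]),np.sin(q[2]); d=g[:2]-q[:2]
print("guard in rack",c*d[0]+s*d[1],-s*d[0]+c*d[1],g[2]-q[2])
for px in [(148,175),(210,225),(260,217),(347,292)]:
    r=ray("scene",px,.02); print(r.round(3),np.hypot(*r[:2]).round(3))
for y in(-120,-72,-24): print(W(q,np.array([[.033,y/1000,.052],[-.015,y/1000,0],[-.09,y/1000,0]])).round(4).tolist())
E
```

```text
pose [0.6174 0.0255 0.1076] res
[[-0.7, 0.4], [-0.6, -0.4], [-0.4, -0.4], [-0.2, -0.3], [-0.4, -0.6], [-0.1, 1.0], [-0.3, 0.5], [-0.1, 1.1], [-0.3, 0.5], [-0.3, 0.5], [-0.2, 0.5], [-0.4, 0.2], [-0.3, -1.0], [-0.1, -0.0], [0.4, 0.1], [-0.5, -0.5], [-0.0, -0.4], [0.4, 0.2], [0.2, -0.7], [0.3, 1.4], [-0.6, 0.7], [-0.2, 1.2], [0.2, 1.0], [0.4, 1.7], [0.7, 1.3], [-0.7, 2.2]]
pose [ 0.5152 -0.0475  0.2254] res
[[0.2, -1.0], [0.7, 0.4], [0.5, 0.2], [-0.8, 0.1], [0.1, 2.0], [-0.7, 1.3], [-1.2, -0.8], [-0.4, -0.6], [-2.0, 2.8], [0.1, 3.6]]
guard in rack -0.10944300488037963 -0.06151267655802241 0.11775753163571985
[ 0.602 -0.554  0.02 ] 0.819
[ 0.711 -0.29   0.02 ] 0.768
[ 0.629 -0.188  0.02 ] 0.656
[0.773 0.094 0.02 ] 0.779
[[0.6631, -0.0903, 0.052], [0.6154, -0.0955, 0.0], [0.5409, -0.1035, 0.0]]
[[0.658, -0.0426, 0.052], [0.6103, -0.0477, 0.0], [0.5357, -0.0558, 0.0]]
[[0.6528, 0.0051, 0.052], [0.6051, -0.0, 0.0], [0.5305, -0.0081, 0.0]]
```

```bash
python3 -m crank '[{"tx":1,"ty":1,"az":-0.36,"fingers":1},{"tx":1,"ty":1,"az":-0.36,"fingers":1},{"tx":1,"ty":1,"az":-0.36,"fingers":1},{"tx":1,"ty":1,"az":-0.36,"fingers":1},{"tx":1,"ty":1,"az":-0.36,"fingers":1},{"tx":1,"ty":1,"az":-0.36,"fingers":1},{"tx":1,"ty":1,"az":-0.36,"fingers":1},{"tx":1,"ty":1,"az":-0.36,"fingers":1}]'
for i in 1; do python3 -m crank '[{"tx":0.8,"ty":1,"fingers":1},{"tx":0.8,"ty":1,"fingers":1},{"tx":0.8,"ty":1,"fingers":1},{"tx":0.8,"ty":1,"fingers":1},{"tx":0.8,"ty":1,"fingers":1},{"tx":0.8,"ty":1,"fingers":1},{"tx":0.8,"ty":1,"fingers":1},{"tx":0.8,"ty":1,"fingers":1}]'; done
python3 -c "from workcell import sense;s=sense();print(s)"
```

```text
{'time_s': 0.15, 'joint_pos': array([ 1.58663349e+00,  2.55644193e-01,  1.07262759e-01, -3.18847643e-04,
       -1.42385597e+00, -2.84605903e-01]), 'qd': array([-6.70888113e-04, -9.80420691e-04,  2.56793881e-03,  3.50097964e-03,
       -6.61293158e-04,  5.31989279e-05]), 'joint_torque': array([ 1.28407441e-05, -3.86942232e+01,  2.38082993e+01,  5.36660895e+00,
       -4.50756139e-03, -6.09061814e-07]), 'tcp_pos': array([0.14591212, 0.52991271, 0.23057598]), 'orientation': array([ 3.14012100e+00, -1.01968880e-04, -2.68815577e-01]), 'ft_force': array([-1.06103981,  0.3775484 , -0.28666312]), 'torque': array([-0.03313792, -0.04191591, -0.00951813]), 'grasp_force': 0.0, 'grip_width': 0.08533392362949191}$[0]: bad value
$[0]: bad value
```

Nothing moved; all seven keys seem to be needed.

```bash
python3 -m crank '[{"ax":0,"ay":0,"az":-0.36,"tx":1,"ty":1,"tz":0,"fingers":1},{"ax":0,"ay":0,"az":-0.36,"tx":1,"ty":1,"tz":0,"fingers":1},{"ax":0,"ay":0,"az":-0.36,"tx":1,"ty":1,"tz":0,"fingers":1},{"ax":0,"ay":0,"az":-0.36,"tx":1,"ty":1,"tz":0,"fingers":1},{"ax":0,"ay":0,"az":-0.36,"tx":1,"ty":1,"tz":0,"fingers":1},{"ax":0,"ay":0,"az":-0.36,"tx":1,"ty":1,"tz":0,"fingers":1},{"ax":0,"ay":0,"az":-0.36,"tx":1,"ty":1,"tz":0,"fingers":1},{"ax":0,"ay":0,"az":-0.36,"tx":1,"ty":1,"tz":0,"fingers":1}]'
```

```text
time_s: 0.82
tcp_pos: [0.2295, 0.3834, 0.2311]
orientation: [3.141, 0.0, 0.109]
ft_force: [0.4, -0.3, -1.2]
grip_width: 0.0002
grasp_force: 0.0
```

```bash
python3 -m crank '[{"ax":0,"ay":0,"az":0,"tx":0.8,"ty":1,"tz":0,"fingers":1},{"ax":0,"ay":0,"az":0,"tx":0.8,"ty":1,"tz":0,"fingers":1},{"ax":0,"ay":0,"az":0,"tx":0.8,"ty":1,"tz":0,"fingers":1},{"ax":0,"ay":0,"az":0,"tx":0.8,"ty":1,"tz":0,"fingers":1},{"ax":0,"ay":0,"az":0,"tx":0.8,"ty":1,"tz":0,"fingers":1},{"ax":0,"ay":0,"az":0,"tx":0.8,"ty":1,"tz":0,"fingers":1},{"ax":0,"ay":0,"az":0,"tx":0.8,"ty":1,"tz":0,"fingers":1},{"ax":0,"ay":0,"az":0,"tx":0.8,"ty":1,"tz":0,"fingers":1}]'
python3 -m crank '[{"ax":0,"ay":0,"az":0,"tx":0.8,"ty":1,"tz":0,"fingers":1},{"ax":0,"ay":0,"az":0,"tx":0.8,"ty":1,"tz":0,"fingers":1},{"ax":0,"ay":0,"az":0,"tx":0.8,"ty":1,"tz":0,"fingers":1},{"ax":0,"ay":0,"az":0,"tx":0.8,"ty":1,"tz":0,"fingers":1},{"ax":0,"ay":0,"az":0,"tx":0.8,"ty":1,"tz":0,"fingers":1},{"ax":0,"ay":0,"az":0,"tx":0.8,"ty":1,"tz":0,"fingers":1},{"ax":0,"ay":0,"az":0,"tx":0.8,"ty":1,"tz":0,"fingers":1},{"ax":0,"ay":0,"az":0,"tx":0.8,"ty":1,"tz":0,"fingers":1}]'
python3 -m crank '[{"ax":0,"ay":0,"az":0,"tx":0.8,"ty":1,"tz":0,"fingers":1},{"ax":0,"ay":0,"az":0,"tx":0.8,"ty":1,"tz":0,"fingers":1},{"ax":0,"ay":0,"az":0,"tx":0.8,"ty":1,"tz":0,"fingers":1},{"ax":0,"ay":0,"az":0,"tx":0.8,"ty":1,"tz":0,"fingers":1},{"ax":0,"ay":0,"az":0,"tx":0.8,"ty":1,"tz":0,"fingers":1},{"ax":0,"ay":0,"az":0,"tx":0.8,"ty":1,"tz":0,"fingers":1},{"ax":0,"ay":0,"az":0,"tx":0.8,"ty":1,"tz":0,"fingers":1},{"ax":0,"ay":0,"az":0,"tx":0.8,"ty":1,"tz":0,"fingers":1}]'
cat >>fit.py <<'E'
from scipy.spatial.transform import Rotation as Ro
from workcell import sense
def setwrist(s):
    p=camera_params("wrist"); T=np.array(p["T_tool_cam"]); M=np.eye(4); M[:3,:3]=Ro.from_euler("xyz",s["orientation"]).as_matrix(); M[:3,3]=s["tcp_pos"]
    C=np.linalg.inv(M@T); P["wrist"]=dict(camera_matrix=p["camera_matrix"],R=C[:3,:3],t=C[:3,3])
E
python3 - <<'E'
from fit import *; from workcell import camera; import cv2,pickle
s=sense(); pickle.dump({k:s[k] for k in("tcp_pos","orientation")},open("w1.pkl","wb")); cv2.imwrite("pics/w1.png",cv2.cvtColor(camera("wrist"),cv2.COLOR_RGB2BGR))
E
```

```text
time_s: 1.48
tcp_pos: [0.3377, 0.2748, 0.231]
orientation: [3.141, 0.001, 0.11]
ft_force: [-0.3, 0.3, -0.5]
grip_width: -0.0001
grasp_force: 0.0
time_s: 2.15
tcp_pos: [0.4461, 0.166, 0.2313]
orientation: [-3.141, 0.0, 0.11]
ft_force: [0.6, 0.1, 0.3]
grip_width: 0.0002
grasp_force: 0.0
time_s: 2.82
tcp_pos: [0.5545, 0.0573, 0.2317]
orientation: [-3.141, -0.001, 0.11]
ft_force: [0.5, -0.2, 0.6]
grip_width: -0.0001
grasp_force: 0.0
```

View pics/w1.png

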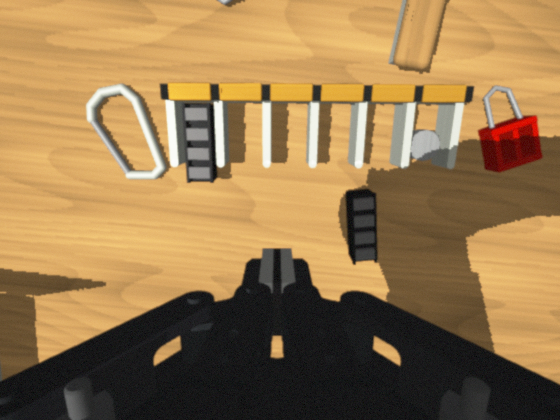

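The wrist view shows the rail notches in columns 164–469 at about row 92. The guard is at (348–377, 190–262) and the belay at (510,142), by the tin's end. I'll zoom on the guard and rail.

```bash
python3 - <<'E'
import cv2
a=cv2.imread("pics/w1.png")
b=cv2.resize(a[180:270,330:395],None,fx=6,fy=6,interpolation=cv2.INTER_CUBIC)
c=cv2.resize(a[75:175,260:335],None,fx=5.4,fy=5.4,interpolation=cv2.INTER_CUBIC)
cv2.imwrite("pics/w1c.png",cv2.hconcat([b,c]))
E
```

```text
(no output)
```

View pics/w1c.png

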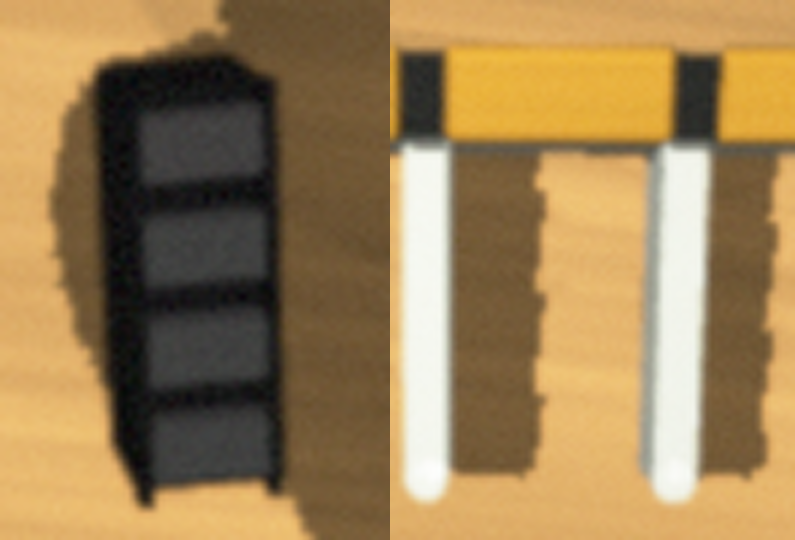

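```bash
python3 - <<'E'
from fit import *; import pickle
setwrist(pickle.load(open("w1.pkl","rb")))
r=fit([("wrist",[(33,y,52) for y in (144,96,48,0,-48,-96,-144)]+[(-40,48,35),(-40,0,35)],[(164.5,91.5),(214.5,91.8),(265.9,92.4),(316.9,92.4),(367.5,93),(418.5,93.5),(469,94),(266.7,167.6),(312.8,167.6)])],[.617,.025,.1])
w=lambda a:np.array(a)/6+[329.6,179.6]
g=fit([("wrist",[(41,14,0),(41,-14,0),(41,-14,30),(-41,-14,30),(-41,14,30),(-41,14,0)],w([(98,70),(235,58),(273,80),(281,490),(148,503),(118,440)]))],[.515,-.045,.2])
a=r[2]; d=g[:2]-r[:2]; print("guard in rack",np.cos(a)*d[0]+np.sin(a)*d[1],-np.sin(a)*d[0]+np.cos(a)*d[1],g[2]-a)
for y in(-120,-72,-24): print(W(r,np.array([[.033,y/1000,.052],[-.015,y/1000,0]])).round(4).tolist())
E
```

```text
pose [0.617  0.026  0.1028] res
[[-1.5, -0.0], [-0.2, 0.1], [-0.3, -0.2], [-0.0, 0.2], [0.6, 0.0], [0.9, -0.1], [1.6, -0.2], [-0.4, 0.2], [-0.6, 0.5]]
pose [ 0.5148 -0.0466  0.2204] res
[[-1.2, -1.4], [-0.1, -2.0], [1.1, -0.3], [2.0, 0.9], [-0.3, 1.2], [-0.8, 1.4]]
guard in rack -0.10907431788154162 -0.06176697027117089 0.11762238942098333
[[0.6621, -0.0899, 0.052], [0.6143, -0.0949, 0.0]]
[[0.6572, -0.0422, 0.052], [0.6094, -0.0471, 0.0]]
[[0.6522, 0.0056, 0.052], [0.6045, 0.0006, 0.0]]
```

```bash
python3 -m crank '[{"ax":0,"ay":0,"az":0,"tx":0.25,"ty":0.33,"tz":0.2,"fingers":1},{"ax":0,"ay":0,"az":0,"tx":0.5,"ty":0.66,"tz":0.4,"fingers":1},{"ax":0,"ay":0,"az":0,"tx":0.76,"ty":1,"tz":0.6,"fingers":1},{"ax":0,"ay":0,"az":0,"tx":0.76,"ty":1,"tz":0.6,"fingers":1},{"ax":0,"ay":0,"az":0,"tx":0.76,"ty":1,"tz":0.6,"fingers":1},{"ax":0,"ay":0,"az":0,"tx":0.76,"ty":1,"tz":0.6,"fingers":1},{"ax":0,"ay":0,"az":0,"tx":0.76,"ty":1,"tz":0.6,"fingers":1},{"ax":0,"ay":0,"az":0,"tx":0.76,"ty":1,"tz":0.6,"fingers":1}]'
python3 -m crank '[{"ax":0,"ay":0,"az":0,"tx":0,"ty":0.32,"tz":0,"fingers":1},{"ax":0,"ay":0,"az":0,"tx":0,"ty":0.32,"tz":0.3,"fingers":1},{"ax":0,"ay":0,"az":0,"tx":0,"ty":0.32,"tz":0.6,"fingers":1},{"ax":0,"ay":0,"az":0,"tx":0,"ty":0.32,"tz":0.7,"fingers":1},{"ax":0,"ay":0,"az":0,"tx":0,"ty":0.32,"tz":0.75,"fingers":1},{"ax":0,"ay":0,"az":0,"tx":0,"ty":0.32,"tz":0.75,"fingers":1},{"ax":0,"ay":0,"az":0,"tx":0,"ty":0.32,"tz":0.75,"fingers":1},{"ax":0,"ay":0,"az":0,"tx":0,"ty":0.32,"tz":0.75,"fingers":1}]'
```

```text
time_s: 3.53
tcp_pos: [0.6587, -0.0522, 0.161]
orientation: [3.141, -0.003, 0.11]
ft_force: [0.6, 1.0, 0.5]
grip_width: -0.0002
grasp_force: 0.0
time_s: 4.2
tcp_pos: [0.6642, -0.0912, 0.072]
orientation: [3.141, -0.004, 0.109]
ft_force: [0.0, -0.5, -0.1]
grip_width: 0.0001
grasp_force: 0.0
```

```bash
python3 -m crank '[{"ax":0,"ay":0,"az":0,"tx":-0.01,"ty":0,"tz":0.1,"fingers":1},{"ax":0,"ay":0,"az":0,"tx":-0.01,"ty":0,"tz":0.13,"fingers":1},{"ax":0,"ay":0,"az":0,"tx":-0.01,"ty":0,"tz":0.15,"fingers":1},{"ax":0,"ay":0,"az":0,"tx":-0.01,"ty":0,"tz":0.16,"fingers":1},{"ax":0,"ay":0,"az":0,"tx":-0.01,"ty":0,"tz":0.165,"fingers":1},{"ax":0,"ay":0,"az":0,"tx":-0.01,"ty":0,"tz":0.17,"fingers":1},{"ax":0,"ay":0,"az":0,"tx":-0.01,"ty":0,"tz":0.175,"fingers":1},{"ax":0,"ay":0,"az":0,"tx":-0.01,"ty":0,"tz":0.175,"fingers":1}]'
```

```text
time_s: 4.87
tcp_pos: [0.6618, -0.0917, 0.0521]
orientation: [3.141, -0.002, 0.109]
ft_force: [-7.6, 2.6, 14.2]
grip_width: 0.0
grasp_force: 7.1
```

```bash
python3 -m crank '[{"ax":0,"ay":0,"az":0,"tx":0,"ty":0,"tz":-0.15,"fingers":1},{"ax":0,"ay":0,"az":0,"tx":0,"ty":0,"tz":-0.15,"fingers":1},{"ax":0,"ay":0,"az":0,"tx":0,"ty":-0.2,"tz":-0.15,"fingers":1},{"ax":0,"ay":0,"az":0,"tx":0,"ty":-0.41,"tz":-0.15,"fingers":1},{"ax":0,"ay":0,"az":0,"tx":0,"ty":-0.41,"tz":-0.15,"fingers":1},{"ax":0,"ay":0,"az":0,"tx":0,"ty":-0.41,"tz":-0.05,"fingers":1},{"ax":0,"ay":0,"az":0,"tx":0,"ty":-0.41,"tz":-0.02,"fingers":1},{"ax":0,"ay":0,"az":0,"tx":0,"ty":-0.41,"tz":-0.01,"fingers":1}]'
python3 -m crank '[{"ax":0,"ay":0,"az":0,"tx":0,"ty":0,"tz":0.003,"fingers":1},{"ax":0,"ay":0,"az":0,"tx":0,"ty":0,"tz":0.006,"fingers":1},{"ax":0,"ay":0,"az":0,"tx":0,"ty":0,"tz":0.01,"fingers":1},{"ax":0,"ay":0,"az":0,"tx":0,"ty":0,"tz":0.01,"fingers":1},{"ax":0,"ay":0,"az":0,"tx":0,"ty":0,"tz":0.01,"fingers":1},{"ax":0,"ay":0,"az":0,"tx":0,"ty":0,"tz":0.01,"fingers":1},{"ax":0,"ay":0,"az":0,"tx":0,"ty":0,"tz":0.01,"fingers":1},{"ax":0,"ay":0,"az":0,"tx":0,"ty":0,"tz":0.01,"fingers":1}]'
```

```text
time_s: 5.53
tcp_pos: [0.657, -0.0421, 0.052]
orientation: [-3.141, -0.002, 0.109]
ft_force: [-7.7, 5.5, 17.9]
grip_width: 0.0001
grasp_force: 9.1
time_s: 6.2
tcp_pos: [0.657, -0.0421, 0.052]
orientation: [-3.141, -0.003, 0.109]
ft_force: [-7.7, 5.9, 16.8]
grip_width: 0.0001
grasp_force: 8.5
```

```bash
python3 -m crank '[{"ax":0,"ay":0,"az":0,"tx":0,"ty":0,"tz":-0.15,"fingers":1},{"ax":0,"ay":0,"az":0,"tx":0,"ty":0,"tz":-0.15,"fingers":1},{"ax":0,"ay":0,"az":0,"tx":0,"ty":-0.2,"tz":-0.15,"fingers":1},{"ax":0,"ay":0,"az":0,"tx":0,"ty":-0.4,"tz":-0.15,"fingers":1},{"ax":0,"ay":0,"az":0,"tx":0,"ty":-0.4,"tz":-0.15,"fingers":1},{"ax":0,"ay":0,"az":0,"tx":0,"ty":-0.4,"tz":-0.05,"fingers":1},{"ax":0,"ay":0,"az":0,"tx":0,"ty":-0.4,"tz":-0.02,"fingers":1},{"ax":0,"ay":0,"az":0,"tx":0,"ty":-0.4,"tz":-0.01,"fingers":1}]'
python3 -m crank '[{"ax":0,"ay":0,"az":0,"tx":0,"ty":0,"tz":0.003,"fingers":1},{"ax":0,"ay":0,"az":0,"tx":0,"ty":0,"tz":0.006,"fingers":1},{"ax":0,"ay":0,"az":0,"tx":0,"ty":0,"tz":0.006,"fingers":1},{"ax":0,"ay":0,"az":0,"tx":0,"ty":0,"tz":0.006,"fingers":1},{"ax":0,"ay":0,"az":0,"tx":0,"ty":0,"tz":0.006,"fingers":1},{"ax":0,"ay":0,"az":0,"tx":0,"ty":0,"tz":0.006,"fingers":1},{"ax":0,"ay":0,"az":0,"tx":0,"ty":0,"tz":0.006,"fingers":1},{"ax":0,"ay":0,"az":0,"tx":0,"ty":0,"tz":0.006,"fingers":1}]'
```

```text
time_s: 6.87
tcp_pos: [0.6517, 0.0053, 0.052]
orientation: [-3.141, -0.002, 0.109]
ft_force: [-8.8, 5.4, 20.9]
grip_width: -0.0003
grasp_force: 10.2
time_s: 7.53
tcp_pos: [0.6517, 0.0053, 0.0521]
orientation: [-3.141, -0.003, 0.109]
ft_force: [-6.6, 4.8, 16.7]
grip_width: 0.0002
grasp_force: 8.5
```

```bash
python3 -m crank '[{"ax":0,"ay":0,"az":0,"tx":0,"ty":0,"tz":-0.3,"fingers":1},{"ax":0,"ay":0,"az":0,"tx":0,"ty":0,"tz":-0.5,"fingers":1},{"ax":0,"ay":0,"az":0,"tx":-0.3,"ty":0.2,"tz":-0.5,"fingers":1},{"ax":0,"ay":0,"az":0,"tx":-0.6,"ty":0.4,"tz":-0.5,"fingers":1},{"ax":0,"ay":0,"az":0,"tx":-0.8,"ty":0.6,"tz":-0.5,"fingers":1},{"ax":0,"ay":0,"az":0,"tx":-1,"ty":0.7,"tz":-0.5,"fingers":1},{"ax":0,"ay":0,"az":0,"tx":-1,"ty":0.7,"tz":-0.5,"fingers":1},{"ax":0,"ay":0,"az":0,"tx":-1,"ty":0.7,"tz":-0.5,"fingers":1}]'
python3 -m crank '[{"ax":0,"ay":0,"az":0,"tx":-0.18,"ty":0,"tz":0,"fingers":1},{"ax":0,"ay":0,"az":0,"tx":-0.18,"ty":0,"tz":0.2,"fingers":1},{"ax":0,"ay":0,"az":0,"tx":-0.18,"ty":0,"tz":0.4,"fingers":1},{"ax":0,"ay":0,"az":0,"tx":-0.18,"ty":0,"tz":0.6,"fingers":1},{"ax":0,"ay":0,"az":0,"tx":-0.18,"ty":0,"tz":0.75,"fingers":1},{"ax":0,"ay":0,"az":0,"tx":-0.18,"ty":0,"tz":0.81,"fingers":1},{"ax":0,"ay":0,"az":0,"tx":-0.18,"ty":0,"tz":0.81,"fingers":1},{"ax":0,"ay":0,"az":0,"tx":-0.18,"ty":0,"tz":0.81,"fingers":1}]'
python3 - <<'E'
from fit import *; from workcell import camera; import cv2,pickle
s=sense(); pickle.dump({k:s[k] for k in("tcp_pos","orientation")},open("w2.pkl","wb")); cv2.imwrite("pics/w2.png",cv2.cvtColor(camera("wrist"),cv2.COLOR_RGB2BGR))
E
```

```text
time_s: 8.2
tcp_pos: [0.54, -0.093, 0.1092]
orientation: [3.142, -0.0, 0.106]
ft_force: [0.3, 0.2, 0.6]
grip_width: -0.0
grasp_force: 0.0
time_s: 8.87
tcp_pos: [0.5203, -0.094, 0.0119]
orientation: [3.141, -0.0, 0.109]
ft_force: [-0.0, 1.1, 0.2]
grip_width: -0.0004
grasp_force: 0.0
```

View pics/w2.png

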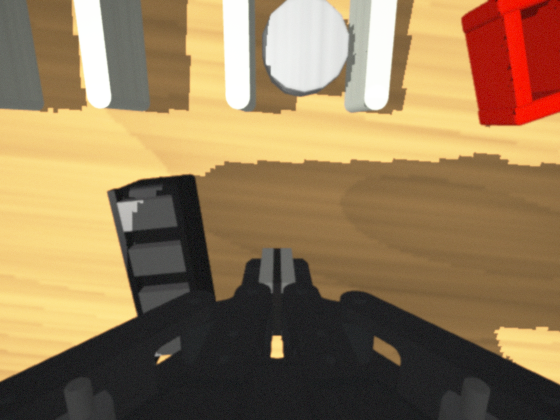

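The wrist view shows the guard clear of the finger, at left (110–212, 175–310), and the narrow fingertip at (262–293, 250). Next I push sideways, slowly.

```bash
python3 -m crank '[{"ax":0,"ay":0,"az":0,"tx":0,"ty":-0.03,"tz":0,"fingers":1},{"ax":0,"ay":0,"az":0,"tx":0,"ty":-0.06,"tz":0,"fingers":1},{"ax":0,"ay":0,"az":0,"tx":0,"ty":-0.09,"tz":0,"fingers":1},{"ax":0,"ay":0,"az":0,"tx":0,"ty":-0.12,"tz":0,"fingers":1},{"ax":0,"ay":0,"az":0,"tx":0,"ty":-0.15,"tz":0,"fingers":1},{"ax":0,"ay":0,"az":0,"tx":0,"ty":-0.18,"tz":0,"fingers":1},{"ax":0,"ay":0,"az":0,"tx":0,"ty":-0.21,"tz":0,"fingers":1},{"ax":0,"ay":0,"az":0,"tx":0,"ty":-0.24,"tz":0,"fingers":1}]'
python3 -m crank '[{"ax":0,"ay":0,"az":0,"tx":0,"ty":-0.03,"tz":0,"fingers":1},{"ax":0,"ay":0,"az":0,"tx":0,"ty":-0.06,"tz":0,"fingers":1},{"ax":0,"ay":0,"az":0,"tx":0,"ty":-0.09,"tz":0,"fingers":1},{"ax":0,"ay":0,"az":0,"tx":0,"ty":-0.12,"tz":0,"fingers":1},{"ax":0,"ay":0,"az":0,"tx":0,"ty":-0.15,"tz":0,"fingers":1},{"ax":0,"ay":0,"az":0,"tx":0,"ty":-0.18,"tz":0,"fingers":1},{"ax":0,"ay":0,"az":0,"tx":0,"ty":-0.2,"tz":0,"fingers":1},{"ax":0,"ay":0,"az":0,"tx":0,"ty":-0.2,"tz":0,"fingers":1}]'
python3 - <<'E'
from fit import *; from workcell import camera; import cv2,pickle
s=sense(); pickle.dump({k:s[k] for k in("tcp_pos","orientation")},open("w3.pkl","wb")); w=camera("wrist"); d=camera("side"); cv2.imwrite("pics/w3s.png",cv2.cvtColor(d,cv2.COLOR_RGB2BGR)); cv2.imwrite("pics/w3.png",cv2.cvtColor(w,cv2.COLOR_RGB2BGR))
E
```

```text
time_s: 9.58
tcp_pos: [0.5163, -0.0652, 0.0117]
orientation: [3.141, -0.0, 0.108]
ft_force: [0.5, -0.3, 1.8]
grip_width: -0.0001
grasp_force: 0.5
time_s: 10.25
tcp_pos: [0.5136, -0.041, 0.0115]
orientation: [-3.141, 0.0, 0.108]
ft_force: [-0.5, 0.6, -0.3]
grip_width: 0.0001
grasp_force: 0.0
```

View pics/w3.png

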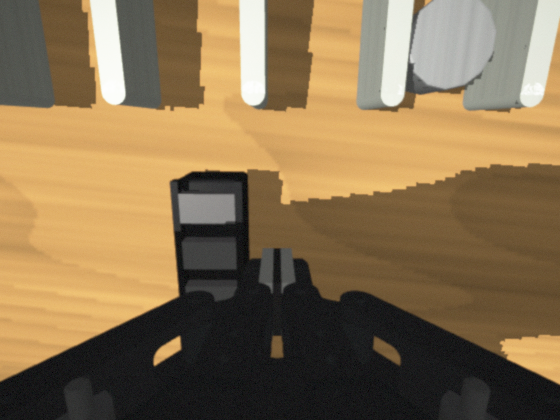

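The guard is now aligned with the gaps and touches the finger, its top-face end at about (180–247, 175). The third gap lies between the divider noses at (113,95) and (253,95), so it has about 10 mm more to go. I'll compute that.

```bash
python3 - <<'E'
from fit import *; import pickle
s=pickle.load(open("w3.pkl","rb")); setwrist(s)
q=[.617,.026,.105]; c,si=np.cos(q[2]),np.sin(q[2])
def rk(p): d=np.array(p[:2])-q[:2]; return (1000*np.array([c*d[0]+si*d[1],-si*d[0]+c*d[1]])).round(1)
print("tcp",rk(s["tcp_pos"]))
for n,px,z in [("topR",(247,182),.03),("topL",(180,184),.03),("sideR_low",(242,285),.03),("sideL_low",(181,285),.03),("div3",(253,95),.036),("div4",(113,95),.036),("tipL",(262,250),.0115)]: print(n,rk(ray("wrist",px,z)))
E
```

```text
tcp [-109.8  -55.8]
topR [-67.4 -44.8]
topL [-68.3 -18.9]
sideR_low [-111.3  -41.8]
sideL_low [-111.4  -16.1]
div3 [-36.2 -48. ]
div4 [-36.3  -0.1]
tipL [-103.   -49.5]
```

```bash
python3 -m crank '[{"ax":0,"ay":0,"az":0,"tx":0,"ty":-0.02,"tz":0,"fingers":1},{"ax":0,"ay":0,"az":0,"tx":0,"ty":-0.04,"tz":0,"fingers":1},{"ax":0,"ay":0,"az":0,"tx":0,"ty":-0.06,"tz":0,"fingers":1},{"ax":0,"ay":0,"az":0,"tx":0,"ty":-0.06,"tz":0,"fingers":1},{"ax":0,"ay":0,"az":0,"tx":0,"ty":-0.06,"tz":0,"fingers":1},{"ax":0,"ay":0,"az":0,"tx":0,"ty":0.05,"tz":0,"fingers":1},{"ax":0,"ay":0,"az":0,"tx":0,"ty":0.1,"tz":0,"fingers":1},{"ax":0,"ay":0,"az":0,"tx":0,"ty":0.1,"tz":0,"fingers":1}]'
python3 -m crank '[{"ax":0,"ay":0,"az":0,"tx":0,"ty":0,"tz":-0.3,"fingers":1},{"ax":0,"ay":0,"az":0,"tx":0,"ty":0,"tz":-0.6,"fingers":1},{"ax":0,"ay":0,"az":0,"tx":-0.2,"ty":-0.1,"tz":-0.7,"fingers":1},{"ax":0,"ay":0,"az":0,"tx":-0.4,"ty":-0.2,"tz":-0.7,"fingers":1},{"ax":0,"ay":0,"az":0,"tx":-0.54,"ty":-0.36,"tz":-0.7,"fingers":1},{"ax":0,"ay":0,"az":0,"tx":-0.54,"ty":-0.36,"tz":-0.7,"fingers":1},{"ax":0,"ay":0,"az":0,"tx":-0.54,"ty":-0.36,"tz":-0.7,"fingers":1},{"ax":0,"ay":0,"az":0,"tx":-0.54,"ty":-0.36,"tz":-0.7,"fingers":1}]'
python3 - <<'E'
from fit import *; from workcell import camera; import cv2,pickle
s=sense(); pickle.dump({k:s[k] for k in("tcp_pos","orientation")},open("w4.pkl","wb")); cv2.imwrite("pics/w4.png",cv2.cvtColor(camera("wrist"),cv2.COLOR_RGB2BGR))
E
```

```text
time_s: 11.02
tcp_pos: [0.515, -0.0543, 0.0115]
orientation: [3.142, 0.0, 0.107]
ft_force: [-1.0, 0.2, -0.2]
grip_width: 0.0001
grasp_force: 0.0
time_s: 11.68
tcp_pos: [0.4464, -0.0174, 0.0958]
orientation: [3.142, -0.001, 0.109]
ft_force: [0.4, 0.8, -0.5]
grip_width: -0.0
grasp_force: 0.0
```

View pics/w4.png

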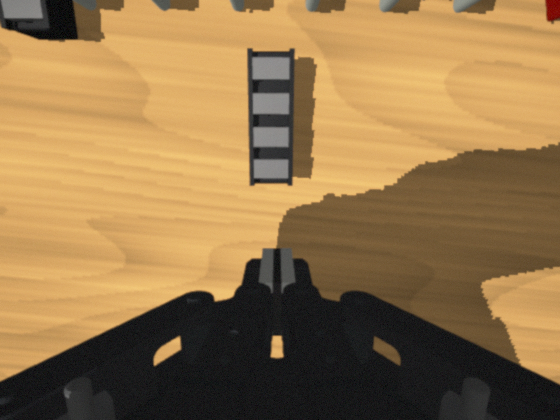

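The guard is straight, with top corners near (248,49), (294,49), (250,184) and (292,184).

```bash
python3 - <<'E'
from fit import *; import pickle
s=pickle.load(open("w4.pkl","rb")); setwrist(s)
g=fit([("wrist",[(41,14,30),(41,-14,30),(-41,14,30),(-41,-14,30)],[(248,50),(294.5,50),(250.5,184),(292,184)])],[.51,0,.1])
q=[.617,.026,.105]; c,si=np.cos(q[2]),np.sin(q[2])
def rk(p): d=np.array(p[:2])-q[:2]; return (1000*np.array([c*d[0]+si*d[1],-si*d[0]+c*d[1]])).round(1)
print(rk(g),g[2]-q[2],"tcp",rk(s["tcp_pos"]),"div3",rk(ray("wrist",(313,5),.02)),rk(ray("wrist",(238,5),.02)))
E
```

```text
pose [ 0.5109 -0.0075  0.1042] res
[[-0.7, -1.2], [0.7, -1.0], [-0.7, 2.7], [0.7, 2.9]]
[-109.   -22.2] -0.0008204340714865477 tcp [-174.2  -25.2] div3 [-42.1 -46.9] [-42.3  -2.4]
```

```bash
python3 -m crank '[{"ax":0,"ay":0,"az":0,"tx":0,"ty":-0.02,"tz":0.2,"fingers":1},{"ax":0,"ay":0,"az":0,"tx":0,"ty":-0.02,"tz":0.4,"fingers":1},{"ax":0,"ay":0,"az":0,"tx":0,"ty":-0.02,"tz":0.6,"fingers":1},{"ax":0,"ay":0,"az":0,"tx":0,"ty":-0.02,"tz":0.7,"fingers":1},{"ax":0,"ay":0,"az":0,"tx":0,"ty":-0.02,"tz":0.7,"fingers":1},{"ax":0,"ay":0,"az":0,"tx":0.03,"ty":-0.02,"tz":0.7,"fingers":1},{"ax":0,"ay":0,"az":0,"tx":0.06,"ty":-0.02,"tz":0.7,"fingers":1},{"ax":0,"ay":0,"az":0,"tx":0.09,"ty":-0.02,"tz":0.7,"fingers":1}]'
python3 -m crank '[{"ax":0,"ay":0,"az":0,"tx":0.04,"ty":0,"tz":0,"fingers":1},{"ax":0,"ay":0,"az":0,"tx":0.08,"ty":0,"tz":0,"fingers":1},{"ax":0,"ay":0,"az":0,"tx":0.12,"ty":0,"tz":0,"fingers":1},{"ax":0,"ay":0,"az":0,"tx":0.16,"ty":0,"tz":0,"fingers":1},{"ax":0,"ay":0,"az":0,"tx":0.2,"ty":0,"tz":0,"fingers":1},{"ax":0,"ay":0,"az":0,"tx":0.24,"ty":0,"tz":0,"fingers":1},{"ax":0,"ay":0,"az":0,"tx":0.28,"ty":0,"tz":0,"fingers":1},{"ax":0,"ay":0,"az":0,"tx":0.28,"ty":0,"tz":0,"fingers":1}]'
python3 - <<'E'
from fit import *; from workcell import camera; import cv2,pickle
s=sense(); pickle.dump({k:s[k] for k in("tcp_pos","orientation")},open("w5.pkl","wb")); cv2.imwrite("pics/w5.png",cv2.cvtColor(camera("wrist"),cv2.COLOR_RGB2BGR))
E
```

```text
time_s: 12.4
tcp_pos: [0.4582, -0.0138, 0.0127]
orientation: [-3.141, -0.003, 0.108]
ft_force: [0.5, -0.0, -0.1]
grip_width: 0.0003
grasp_force: 0.0
time_s: 13.07
tcp_pos: [0.491, -0.0102, 0.0116]
orientation: [3.142, -0.001, 0.108]
ft_force: [-0.6, 0.1, -0.2]
grip_width: 0.0002
grasp_force: 0.0
```

View pics/w5.png

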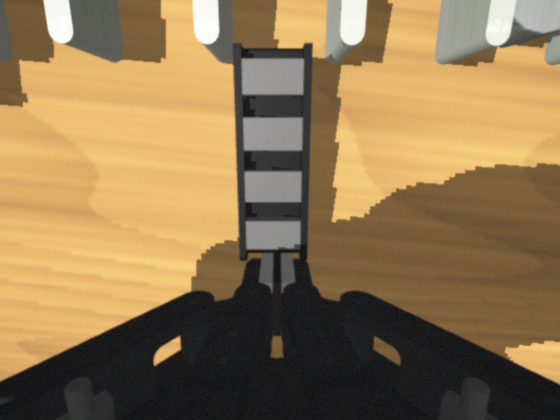

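The guard (235–312, 45–258) is centred between the noses at (207,30) and (353,30), which bound gap 3. The tin is two gaps to the right. I'll keep pushing.

```bash
python3 -m crank '[{"ax":0,"ay":0,"az":0,"tx":0.05,"ty":0.005,"tz":0,"fingers":1},{"ax":0,"ay":0,"az":0,"tx":0.1,"ty":0.005,"tz":0,"fingers":1},{"ax":0,"ay":0,"az":0,"tx":0.15,"ty":0.005,"tz":0,"fingers":1},{"ax":0,"ay":0,"az":0,"tx":0.2,"ty":0.005,"tz":0,"fingers":1},{"ax":0,"ay":0,"az":0,"tx":0.25,"ty":0.005,"tz":0,"fingers":1},{"ax":0,"ay":0,"az":0,"tx":0.3,"ty":0.005,"tz":0,"fingers":1},{"ax":0,"ay":0,"az":0,"tx":0.35,"ty":0.005,"tz":0,"fingers":1},{"ax":0,"ay":0,"az":0,"tx":0.38,"ty":0.005,"tz":0,"fingers":1}]'
python3 -m crank '[{"ax":0,"ay":0,"az":0,"tx":0.01,"ty":0,"tz":0,"fingers":1},{"ax":0,"ay":0,"az":0,"tx":0.02,"ty":0,"tz":0,"fingers":1},{"ax":0,"ay":0,"az":0,"tx":0.03,"ty":0,"tz":0,"fingers":1},{"ax":0,"ay":0,"az":0,"tx":0.04,"ty":0,"tz":0,"fingers":1},{"ax":0,"ay":0,"az":0,"tx":0.05,"ty":0,"tz":0,"fingers":1},{"ax":0,"ay":0,"az":0,"tx":0.06,"ty":0,"tz":0,"fingers":1},{"ax":0,"ay":0,"az":0,"tx":0.06,"ty":0,"tz":0,"fingers":1},{"ax":0,"ay":0,"az":0,"tx":0.06,"ty":0,"tz":0,"fingers":1}]'
```

```text
time_s: 13.78
tcp_pos: [0.5362, -0.0059, 0.0115]
orientation: [3.142, -0.0, 0.108]
ft_force: [-1.1, -0.2, 0.4]
grip_width: -0.0002
grasp_force: 0.5
time_s: 14.45
tcp_pos: [0.5426, -0.0052, 0.0117]
orientation: [-3.142, -0.0, 0.108]
ft_force: [0.7, 0.5, 0.8]
grip_width: 0.0002
grasp_force: 0.0
```

```bash
python3 -m crank '[{"ax":0,"ay":0,"az":0,"tx":0.01,"ty":0,"tz":0,"fingers":1},{"ax":0,"ay":0,"az":0,"tx":0.02,"ty":0,"tz":0,"fingers":1},{"ax":0,"ay":0,"az":0,"tx":0.03,"ty":0,"tz":0,"fingers":1},{"ax":0,"ay":0,"az":0,"tx":0.04,"ty":0,"tz":0,"fingers":1},{"ax":0,"ay":0,"az":0,"tx":0.05,"ty":0,"tz":0,"fingers":1},{"ax":0,"ay":0,"az":0,"tx":0.06,"ty":0,"tz":0,"fingers":1},{"ax":0,"ay":0,"az":0,"tx":0.06,"ty":0,"tz":0,"fingers":1},{"ax":0,"ay":0,"az":0,"tx":0.06,"ty":0,"tz":0,"fingers":1}]'
python3 -m crank '[{"ax":0,"ay":0,"az":0,"tx":0.006,"ty":0,"tz":0,"fingers":1},{"ax":0,"ay":0,"az":0,"tx":0.012,"ty":0,"tz":0,"fingers":1},{"ax":0,"ay":0,"az":0,"tx":0.018,"ty":0,"tz":0,"fingers":1},{"ax":0,"ay":0,"az":0,"tx":0.024,"ty":0,"tz":0,"fingers":1},{"ax":0,"ay":0,"az":0,"tx":0.024,"ty":0,"tz":0,"fingers":1},{"ax":0,"ay":0,"az":0,"tx":0.024,"ty":0,"tz":0,"fingers":1},{"ax":0,"ay":0,"az":0,"tx":0.024,"ty":0,"tz":0,"fingers":1},{"ax":0,"ay":0,"az":0,"tx":0.024,"ty":0,"tz":0,"fingers":1}]'
```

```text
time_s: 15.12
tcp_pos: [0.5499, -0.0044, 0.0116]
orientation: [-3.142, -0.001, 0.108]
ft_force: [-0.2, -0.9, -0.6]
grip_width: 0.0003
grasp_force: 0.0
time_s: 15.78
tcp_pos: [0.5526, -0.0041, 0.0116]
orientation: [-3.142, -0.0, 0.108]
ft_force: [-0.1, 0.1, 0.3]
grip_width: -0.0001
grasp_force: 0.0
```

```bash
python3 -m crank '[{"ax":0,"ay":0,"az":0,"tx":0.006,"ty":0,"tz":0,"fingers":1},{"ax":0,"ay":0,"az":0,"tx":0.012,"ty":0,"tz":0,"fingers":1},{"ax":0,"ay":0,"az":0,"tx":0.018,"ty":0,"tz":0,"fingers":1},{"ax":0,"ay":0,"az":0,"tx":0.018,"ty":0,"tz":0,"fingers":1},{"ax":0,"ay":0,"az":0,"tx":0.018,"ty":0,"tz":0,"fingers":1},{"ax":0,"ay":0,"az":0,"tx":0.018,"ty":0,"tz":0,"fingers":1},{"ax":0,"ay":0,"az":0,"tx":0.018,"ty":0,"tz":0,"fingers":1},{"ax":0,"ay":0,"az":0,"tx":0.018,"ty":0,"tz":0,"fingers":1}]'
python3 - <<'E'
from fit import *; from workcell import camera; import cv2,pickle
s=sense(); cv2.imwrite("pics/w6.png",cv2.cvtColor(camera("wrist"),cv2.COLOR_RGB2BGR))
E
```

```text
time_s: 16.45
tcp_pos: [0.5546, -0.0039, 0.0115]
orientation: [3.142, -0.0, 0.108]
ft_force: [-1.3, -0.4, 0.0]
grip_width: -0.0001
grasp_force: 0.1
```

View pics/w6.png

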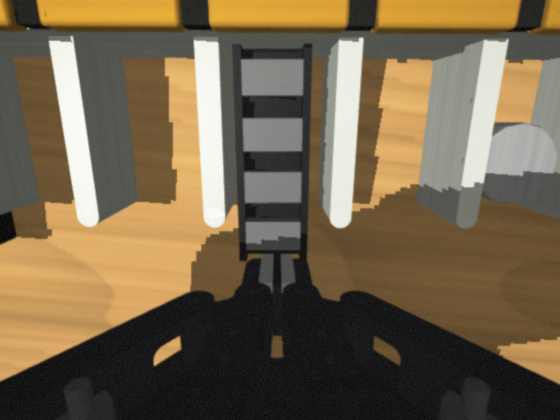

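That was one more picture than I was allowed, so I'll view no others. It shows the guard's front end at row 45, a couple of mm short of the wall. I'll go on by force.

```bash
python3 -m crank '[{"ax":0,"ay":0,"az":0,"tx":0.006,"ty":0,"tz":0,"fingers":1},{"ax":0,"ay":0,"az":0,"tx":0.012,"ty":0,"tz":0,"fingers":1},{"ax":0,"ay":0,"az":0,"tx":0.018,"ty":0,"tz":0,"fingers":1},{"ax":0,"ay":0,"az":0,"tx":0.018,"ty":0,"tz":0,"fingers":1},{"ax":0,"ay":0,"az":0,"tx":0.018,"ty":0,"tz":0,"fingers":1},{"ax":0,"ay":0,"az":0,"tx":0.018,"ty":0,"tz":0,"fingers":1},{"ax":0,"ay":0,"az":0,"tx":0.018,"ty":0,"tz":0,"fingers":1},{"ax":0,"ay":0,"az":0,"tx":0.018,"ty":0,"tz":0,"fingers":1}]'
```

```text
time_s: 17.17
tcp_pos: [0.5553, -0.0039, 0.0113]
orientation: [3.142, 0.003, 0.108]
ft_force: [-5.4, -0.5, 3.9]
grip_width: 0.0003
grasp_force: 2.6
```

```bash
python3 -m crank '[{"ax":0,"ay":0,"az":0,"tx":0.006,"ty":0,"tz":0,"fingers":1},{"ax":0,"ay":0,"az":0,"tx":0.012,"ty":0,"tz":0,"fingers":1},{"ax":0,"ay":0,"az":0,"tx":0.012,"ty":0,"tz":0,"fingers":1},{"ax":0,"ay":0,"az":0,"tx":0.012,"ty":0,"tz":0,"fingers":1},{"ax":0,"ay":0,"az":0,"tx":0.012,"ty":0,"tz":0,"fingers":1},{"ax":0,"ay":0,"az":0,"tx":0.012,"ty":0,"tz":0,"fingers":1},{"ax":0,"ay":0,"az":0,"tx":0.012,"ty":0,"tz":0,"fingers":1},{"ax":0,"ay":0,"az":0,"tx":0.012,"ty":0,"tz":0,"fingers":1}]'
```

```text
time_s: 17.83
tcp_pos: [0.5553, -0.004, 0.0111]
orientation: [3.141, 0.006, 0.108]
ft_force: [-8.5, 0.4, 5.8]
grip_width: 0.0002
grasp_force: 4.4
```

```bash
python3 -m crank '[{"ax":0,"ay":0,"az":0,"tx":-0.1,"ty":0,"tz":0,"fingers":1},{"ax":0,"ay":0,"az":0,"tx":-0.3,"ty":0,"tz":0,"fingers":1},{"ax":0,"ay":0,"az":0,"tx":-0.4,"ty":0,"tz":-0.2,"fingers":1},{"ax":0,"ay":0,"az":0,"tx":-0.5,"ty":0,"tz":-0.5,"fingers":1},{"ax":0,"ay":0,"az":0,"tx":-0.5,"ty":0,"tz":-0.8,"fingers":1},{"ax":0,"ay":0,"az":0,"tx":-0.5,"ty":0,"tz":-1,"fingers":1},{"ax":0,"ay":0,"az":0,"tx":-0.5,"ty":0,"tz":-1,"fingers":1},{"ax":0,"ay":0,"az":0,"tx":-0.5,"ty":0,"tz":-1,"fingers":1}]'
python3 - <<'E'
from fit import *; from workcell import camera; import cv2
s=sense(); setwrist(s); a=cv2.cvtColor(camera("wrist"),cv2.COLOR_RGB2GRAY)
q=[.617,.026,.105]
# brightness along guard's long axis (top height), rack x from -75 to 34
X=np.array([[x/1000,-.022,.03] for x in range(-76,36,2)]); px=proj("wrist",W(q,X))
print([(int(x[0]*1000),int(a[int(v),int(u)])) for x,(u,v) in zip(X.round(3),px) if 0<=u<560 and 0<=v<420])
E
```

```text
time_s: 18.5
tcp_pos: [0.5, -0.0096, 0.1335]
orientation: [-3.141, -0.005, 0.108]
ft_force: [-0.0, 0.1, 0.8]
grip_width: 0.0
grasp_force: 0.0
[(-76, 188), (-74, 189), (-72, 189), (-70, 191), (-68, 191), (-66, 191), (-64, 192), (-62, 181), (-60, 175), (-58, 176), (-56, 91), (-54, 44), (-52, 55), (-50, 133), (-48, 139), (-46, 143), (-44, 143), (-42, 142), (-40, 141), (-38, 52), (-36, 55), (-34, 52), (-32, 48), (-30, 132), (-28, 141), (-26, 145), (-24, 144), (-22, 142), (-20, 134), (-18, 50), (-16, 53), (-14, 50), (-12, 48), (-10, 138), (-8, 142), (-6, 142), (-4, 140), (-2, 140), (0, 138), (2, 58), (4, 52), (6, 44), (8, 52), (10, 141), (12, 139), (14, 138), (16, 137), (18, 137), (20, 137), (22, 47), (24, 78)]
```

The guard's rear edge is at x = -56 mm in the rack's frame, which is where it should be when fully home.

```bash
python3 -c "from workcell import sign_off;print(sign_off())"
```

```text
the job is handed in; nothing more can be done
None
```

I touched the rail over gaps 1, 2 and 3 from the red belay device's end, then pushed the guard fully home into gap 3 and handed in at about 18.6 s; I viewed 11 pictures, one over the limit of 10.

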